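# Snap the cover plate onto the bench colorimeter

### The arm

A 6-joint arm with a two-finger parallel gripper is mounted at the origin on the work surface. World frame = base frame: x ahead of the robot, y to its left, z up, the work surface at z = 0. Lengths are in m, angles in degrees, forces in N, time in s.
With the tool pointing down it reaches from about 0.25 to 0.725 m from the base axis. Payload 9.7 kg.
Tool frame: the origin (TCP) lies midway between the tips of the shut fingers; the grasp point (between the pads) lies 19 mm behind it (bot.hold_point_z is the distance from the TCP to the grasp point, in m); z points along the fingers, y is the line along which they close (so a half turn about z gives the same grasp; the last joint's range is limited). The gripper opens to 85 mm and grips with 20 to 120 N. Pads are 22 mm wide; open, the fingers measure 114 mm over their backs; the gripper's body (76 mm by 85 mm) begins 54 mm behind the grasp point. The pads swing forward as they close: fully open they stand 13 mm farther back than shut.
Start: joints at [66.062, 4.979, 10.078, 95.1, 0, 90], TCP at [0.223, 0.503, 0.231] pointing down, gripper open.
Joint ranges: [-179.16, 179.16], [-48.56, 103.87], [-65.8, 70.77], [-126.05, 130.52], [-82.76, 87.17], [-180, 180]. Speed limits (degrees/s): [127.2, 127.2, 147.25, 180, 180, 180].

### API

Orientations are given as [roll, pitch, yaw] about the fixed x, y, z axes, in that order (R = Rz(yaw) Ry(pitch) Rx(roll)).
In Python, from workcell import bot gives the robot as it stands.
- The arm moves only by the tool play_rows, never from a script. Its argument "steps" is a list that holds one entry, the list of rows, each a list of 4 numbers: the shift along the tool's x, y, z in m, then the turn about the tool's z in rad. In form: [[[tx, ty, tz, yaw], ...]]. A call has exactly 5 rows; each row shifts and turns the commanded pose from where the row before left it, along the tool's axes as they then stand; what a row does not reach is not made up. A row lasts 1/12 s, in which the tool goes at most 41.7 mm and 7.16 degrees, less where a joint would pass 70% of its speed; a pose out of reach is approached as far as the arm can. A call is refused whole if a number of a shift passes 0.0417 or a number of a turn 0.125, either way. A call with a gripper value outside its range is refused whole. "gripper" is the finger opening in m, from 0 to 0.0854, set as the call begins (left out, the last holds). The fingers move at their own pace and stop on an object; "squeeze" is the grip in N (left out, the last holds). Time passes only in rows, so rows that do not move let the fingers close, or fill a call up. It gives the time, the measured TCP pose, the force, the opening and the grip force at its end, in the units of the state.
- bot.get_obs(): the state, without advancing time (a new reading comes with each control period).
- bot.camera(name): name is "side" or "top"; returns a dict with "img" (384x512x3 uint8, blue, green, red), "vfov" (degrees; the focal length in pixels is half the picture's height over the tangent of half this angle, whatever the lens; pixels are square), "cx", "cy" (the principal point, pixels), "D" ([k1, k2, p1, p2, k3] as OpenCV has them; the pictures are not rectified), "xyz" and "attitude" of the camera in the world. Camera axes: x right, y down, z forward; pixel columns grow to the right and rows downward; lengths in m; the calibration is good to about 2 mm. A picture is of the moment at which its call begins. There is no depth.
- bot.job_done(): hands the job in; it is judged then, once.
The state is a dict: "time": time; "q": joint angles; "qd": joint speeds; "joint_efforts": joint torques, N m; "ee_pos": TCP position; "tcp_rot": TCP orientation; "wrist_force": force on the tool from outside, world axes, zero at the start; "torque": the same for the moment, N m; "opening": finger opening in m; "grasp_force": force on a finger pad.
Only numpy, scipy, OpenCV 4.12 (cv2) and the standard library are available. Lean on these libraries where they do the work, as an engineer would, in place of code of your own. Each camera call takes 0.05 s, during which the arm holds its last target. There are 200 camera calls.

### The job

The small colorimeter on the lab bench stands open: pick up its black cover plate by the orange turret, set it with its four holes over the four white snap standoffs, and press it down evenly and gently until all four have clicked through and it sits fully home, then let go. Keep the plate close to level while it is on the standoffs, do not force it, and leave the jar, the mortar and the petri dish alone.

Things in the scene. Friction and masses are not known exactly. Their poses are not given: they have to be found in the camera images.
- cover_plate: Loose black cover plate, 130 x 100 x 4 mm (long side along its x), 0.08 to 0.16 kg, lying flat on the bench, turret up. Origin: centre of its underside; z up. Four square through holes, 11 x 11 mm, at x = +-50, y = +-36 mm. It is the same after half a turn: either way round fits.
- turret_top (a point): Centre of the flat top (with a black square on it) of the solid orange turret in the middle of the cover plate: 30 x 30 mm, sides parallel to the plate's, from 4 mm to 44 mm above the plate's underside (this point is at 44 mm). Grip it by its sides; it may also be pressed on its top.
- hole0 (a point): Centre of the cover plate's hole at x = -50, y = -36 mm of the plate's frame, level with its underside.
- hole1 (a point): Centre of the cover plate's hole at x = -50, y = +36 mm of the plate's frame, level with its underside.
- hole2 (a point): Centre of the cover plate's hole at x = +50, y = -36 mm of the plate's frame, level with its underside.
- hole3 (a point): Centre of the cover plate's hole at x = +50, y = +36 mm of the plate's frame, level with its underside.
- colorimeter: Open-topped light-grey colorimeter housing, fixed to the bench, 166 x 136 mm (long side along its x), walls 6 mm thick, rim 42 mm high. Origin: centre of its underside, on the bench; z up. Inside, a green frame carries four white snap standoffs at x = +-50, y = +-36 mm. The frame is rigid but was set by hand on levelling screws anywhere over 11 mm of height; this is not measured.
- prong0b (a joint): Squeeze (m) of the +x prong of the standoff at x = -50, y = -36 mm: 0 free or clicked, about 0.002 while the plate squeezes past it. Each standoff has a flat round shoulder, 17 mm across, 40 to 51 mm above the bench (all four alike). Above it stands a guide blade, 4 mm in x, 8 mm in y, 20 mm tall (the hole has 1.5 mm play in y), between two sprung prongs.
- prong1b (a joint): The same for the standoff at x = -50, y = +36 mm. The prongs stand at the +x and -x sides of each blade: tips 22 mm above the shoulder, 7 mm wide over both, widening downwards to 15 mm at 6 mm above the shoulder, ending in barbs that catch over the plate's top. Laid on loosely, the plate's underside stops about 14 mm above the shoulders.
- prong2b (a joint): The same for the standoff at x = +50, y = -36 mm. Feel: pushing down squeezes the prongs in, rising to about 2 to 4 N a standoff (8 to 16 N for all four at once) in the first 8 to 9 mm; then an easier stretch of 4 mm; then they snap out over the plate, which meets the rigid shoulders about 14 mm below the first touch, and the force shoots up.
- prong3b (a joint): The same for the standoff at x = +50, y = +36 mm. A corner that has not clicked stands 2 mm or more too high. Harmful: more than 30 N between plate and colorimeter (thin plate, brittle standoffs), or tilting the plate more than about 6 degrees on the standoffs (one corner pressed right home by itself exceeds that).
- jar: Bystander: glass jar with yellow lid, 68 mm across, 115 mm high; origin centre of its underside.
- mortar: Bystander: white mortar, 96 mm across, 48 mm high, with its pestle lying in it and sticking up to 85 mm; origin centre of its underside.
- petri_dish: Bystander: clear petri dish, 90 mm across, 14 mm high; origin centre of its underside.
Mind the look-alikes: they are no part of the job. Several things look just like the cover_plate: the one meant starts farthest to the robot's left.

How it is judged:
By the outcome, as a careful person would: the job done as asked, in the order asked, and still so for the second after the job is handed in, with the robot touching nothing.
It also fails if it takes over 54 s, if anything falls off the work surface, if the arm or the gripper's body presses on something with over 40 N, if the wrist force passes 120 N, or if a joint passes its speed limit or range.

## Working session

There is one attempt and no reset: what is moved stays moved. The work goes in short steps, Python scripts to look and compute and a tool call to move; the robot and the scene stay as the last step left them, time stands still between calls to the robot, and variables do not carry over. Pictures are saved under pics/ and viewed, at most 10 in all, crops included, and the job is handed in when it is done.

Besides the shell and the picture viewer there is one more tool, called after "Call:" as name([rows], argument=value, ...), one row to a line, values as JSON. play_rows: Moves the arm, as the interface text tells. Its arguments: {"type":"object","properties":{"steps":{"type":"array","items":{"type":"array","items":{"type":"array","items":{"type":"number"}}}},"gripper":{"type":"number"},"squeeze":{"type":"number"}},"required":["steps"]}

```bash
mkdir -p pics; cat > h.py <<'E'
import numpy as np, cv2
from scipy.spatial.transform import Rotation as R
from workcell import bot
def K(c):
    f=c["img"].shape[0]/2/np.tan(np.radians(c["vfov"])/2)
    return np.array([[f,0,c["cx"]],[0,f,c["cy"]],[0,0,1]])
def rot(c):
    a=np.array(c["attitude"],float)
    return a if a.shape==(3,3) else R.from_euler('xyz',a,degrees=True).as_matrix()
def ray(c,p,z):
    u=cv2.undistortPoints(np.array(p,float).reshape(-1,1,2),K(c),np.array(c["D"],float)).reshape(-1,2)
    d=np.c_[u,np.ones(len(u))]@rot(c).T; o=np.array(c["xyz"])
    return o+d*((z-o[2])/d[:,2])[:,None]
def proj(c,P):
    Rm=rot(c).T
    return cv2.projectPoints(np.array(P,float).reshape(-1,3),cv2.Rodrigues(Rm)[0],-Rm@np.array(c["xyz"]),K(c),np.array(c["D"],float))[0].reshape(-1,2)
E
python3 - <<'E'
from h import *
for n in("top","side"):
    c=bot.camera(n); cv2.imwrite(f"pics/{n}0.png",c["img"])
    print(n,c["vfov"],c["cx"],c["cy"],c["D"],c["xyz"],c["attitude"])
print(bot.get_obs())
E
```

```text
top 49.18265627611616 256.59699673647276 191.19642681964888 [0.04590358 0.         0.         0.         0.        ] [ 0.49683286 -0.09706782  1.35981415] [-176.68480226   -0.85471859  -88.70208595]
side 52.86440316517908 250.01730408213058 190.76620384070546 [-0.00207974  0.          0.          0.          0.        ] [ 0.17559426 -1.338687    0.89766581] [-1.22187053e+02 -1.03837074e-01 -1.77146119e+01]
{'time': 0.1, 'q': array([6.60618502e+01, 5.00883739e+00, 1.00389781e+01, 9.50988054e+01,
       5.85651297e-04, 8.99999914e+01]), 'qd': array([-0.0013527 , -0.08145   ,  0.10801491, -0.0555036 , -0.05680486,
       -0.05174658]), 'joint_efforts': array([-6.08984938e-04, -5.21560764e+01,  4.65654516e+01,  1.59789459e-02,
       -9.39059305e-05,  1.28284796e-05]), 'ee_pos': array([0.22307919, 0.50251041, 0.23064529]), 'tcp_rot': array([-1.79931335e+02, -5.85661233e-04,  1.56061858e+02]), 'wrist_force': array([ 0.18474395, -0.57277243, -0.933607  ]), 'torque': array([0.04366535, 0.0065337 , 0.03314038]), 'grasp_force': 0.0, 'opening': 0.08526510736865814}
```

View pics/top0.png

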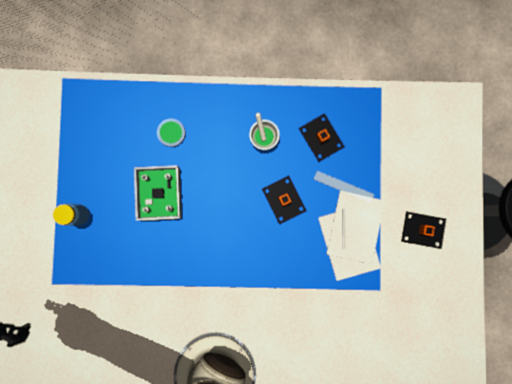

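View pics/side0.png

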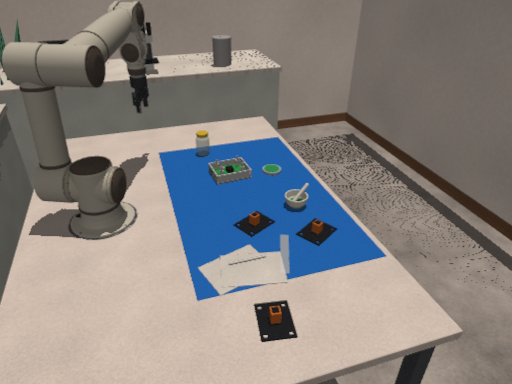

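The top view shows three plates. The leftmost one (largest y) is at about (284,200), and the housing is at (158,193). The jar is at (65,214), the dish at (171,132) and the mortar at (264,135).

```bash
python3 - <<'E'
from h import *
c=bot.camera("top"); im=c["img"]
def rect(mask,roi,z,name):
    x0,y0,x1,y1=roi; m=np.zeros_like(mask); m[y0:y1,x0:x1]=mask[y0:y1,x0:x1]
    m=cv2.morphologyEx(m,cv2.MORPH_CLOSE,np.ones((3,3)))
    k=max(cv2.findContours(m,cv2.RETR_EXTERNAL,cv2.CHAIN_APPROX_NONE)[0],key=cv2.contourArea)
    P=ray(c,k.reshape(-1,2),z)[:,:2]
    r=cv2.minAreaRect((P*1000).astype(np.float32)); print(name,r, cv2.minAreaRect(k)[0])
hsv=cv2.cvtColor(im,cv2.COLOR_BGR2HSV)
blue=((hsv[...,0]>98)&(hsv[...,0]<122)&(hsv[...,1]>140)&(hsv[...,2]>90)).astype(np.uint8)*255
notblue=255-blue
rect(notblue,(255,165,312,230),.004,"plate")
orange=((hsv[...,0]<15)&(hsv[...,1]>150)&(hsv[...,2]>90)).astype(np.uint8)*255
rect(orange,(255,165,312,230),.044,"turret")
rect(notblue,(125,158,190,226),.042,"housing")
a=cv2.resize(im[155:235,125:195],None,fx=6,fy=6,interpolation=cv2.INTER_CUBIC)
b=cv2.resize(im[155:235,255:315],None,fx=6,fy=6,interpolation=cv2.INTER_CUBIC)
cv2.imwrite("pics/crop.png",np.hstack([a,b]))
E
```

```text
plate ((551.4115600585938, -203.85504150390625), (125.62403106689453, 95.94227600097656), 27.74099349975586) (283.7000427246094, 199.4000244140625)
turret ((551.3468627929688, -203.77960205078125), (32.30921173095703, 32.40232849121094), 27.724878311157227) (284.7000427246094, 198.9000244140625)
housing ((561.8796997070312, 194.7833709716797), (170.60235595703125, 145.3732452392578), 4.243062496185303) (157.4273223876953, 192.6829071044922)
```

View pics/crop.png

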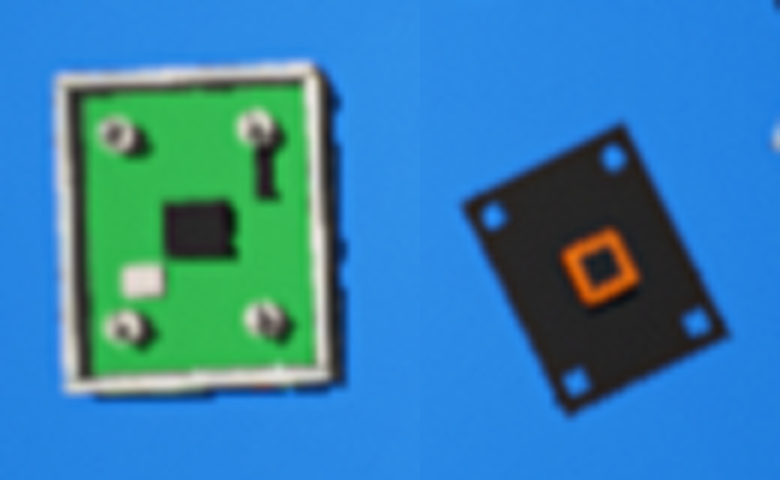

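The left crop shows the housing rim with corners at roughly (58,74), (316,65), (68,391) and (330,380). The standoffs are at (118,133), (257,128), (126,328) and (266,321). The right crop shows the plate with the turret at (600,267).

```bash
cat >> h.py <<'E'
def plan(target,yaw=None,rows=None):
    o=bot.get_obs(); p=np.array(o["ee_pos"]); Rm=R.from_euler('xyz',o["tcp_rot"],degrees=True).as_matrix()
    d=Rm.T@(np.array(target)-p); print("t",o["time"],"pos",p.round(4),"rot",np.round(o["tcp_rot"],2),"toolshift",d.round(4),"turn rad",None if yaw is None else np.round(np.radians(((o["tcp_rot"][2]-yaw)+180)%360-180),4))
    if rows: print("per row",(d/rows).round(4))
    print("F",np.round(o["wrist_force"],2),"T",np.round(o["torque"],3),"open",round(o["opening"],4),"grasp",o["grasp_force"])
E
python3 - <<'E'
from h import *
c=bot.camera("top"); im=c["img"]
q=lambda L:(np.array(L,float)+.5)/6-.5+[125,155]
C=ray(c,q([(58,74),(316,65),(68,391),(330,380)]),.042)[:,:2]*1000
print("rim corners",C.round(1).tolist(),"ctr",C.mean(0).round(1))
S=ray(c,q([(118,133),(257,128),(126,328),(266,321)]),.046)[:,:2]*1000
print("standoffs",S.round(1).tolist(),"ctr",S.mean(0).round(1))
for X in(C,S):
    lx=[X[0]-X[2],X[1]-X[3]]; ly=[X[0]-X[1],X[2]-X[3]]
    print("len",[np.linalg.norm(v).round(1) for v in lx+ly],"angx",[np.degrees(np.arctan2(v[1],v[0])).round(2) for v in lx],"angy",[np.degrees(np.arctan2(v[1],v[0])).round(2)-90 for v in ly])
# subpixel outer rim lines from bright mask
hsv=cv2.cvtColor(im,cv2.COLOR_BGR2HSV)
m=((hsv[...,1]<70)&(hsv[...,2]>110)).astype(np.uint8)*255
r=np.zeros_like(m); r[158:226,125:190]=m[158:226,125:190]
n,l,st,_=cv2.connectedComponentsWithStats(r); i=1+np.argmax(st[1:,4]); k=np.argwhere(l==i)[:,::-1]
print(cv2.minAreaRect((ray(c,k,.042)[:,:2]*1000).astype(np.float32)))
plan([.5514,-.2038,.12],117.74)
E
```

```text
rim corners [[640.7, 269.7], [648.9, 136.2], [475.9, 258.1], [484.4, 123.5]] ctr [562.5 196.9]
standoffs [[610.3, 236.6], [614.7, 165.0], [509.1, 228.7], [514.3, 156.8]] ctr [562.1 196.8]
len [np.float64(165.2), np.float64(165.0), np.float64(133.8), np.float64(134.9)] angx [np.float64(4.04), np.float64(4.44)] angy [np.float64(3.5), np.float64(3.6299999999999955)]
len [np.float64(101.5), np.float64(100.7), np.float64(71.8), np.float64(72.0)] angx [np.float64(4.5), np.float64(4.64)] angy [np.float64(3.510000000000005), np.float64(4.150000000000006)]
((561.229248046875, 197.23983764648438), (168.07571411132812, 137.2169189453125), 4.169670581817627)
t 0.2 pos [0.2231 0.5026 0.2308] rot [-179.95   -0.    156.06] toolshift [-0.5867 -0.5123  0.1113] turn rad 0.6688
F [ 0.18 -0.08  0.86] T [-0.053  0.023  0.004] open 0.0856 grasp 0.0
```

Call:
play_rows([
  [[0,0,0,0.12],[0,0,0,0.12],[0,0,0,0.12],[0,0,0,0.12],[0,0,0,0.12]],
], gripper=0.0854)

```text
time: 0.62
ee_pos: [0.2231, 0.5026, 0.2311]
tcp_rot: [-180.0, 0.0, 121.3]
wrist_force: [-0.3, 0.5, 0.5]
opening: 0.0854
grasp_force: 0.0
```

Call:
play_rows([
  [[0,0,0,0.0688],[0,0,0,0],[0,0,0,0],[0,0,0,0],[0,0,0,0]],
])

```text
time: 1.03
ee_pos: [0.2231, 0.5027, 0.2312]
tcp_rot: [-180.0, 0.0, 117.8]
wrist_force: [0.7, 0.4, -0.2]
opening: 0.0855
grasp_force: 0.0
```

```bash
python3 -c "
from h import *
plan([.5514,-.2038,.13],117.74,25)"
```

```text
t 1.0333 pos [0.2231 0.5027 0.2312] rot [-179.99    0.    117.85] toolshift [-0.778  -0.0398  0.1013] turn rad 0.0019
per row [-0.0311 -0.0016  0.0041]
F [ 0.7   0.44 -0.17] T [-0.016  0.039 -0.024] open 0.0855 grasp 0.0
```

Call:
play_rows([
  [[-0.031,-0.0016,0,0],[-0.031,-0.0016,0,0],[-0.031,-0.0016,0,0],[-0.031,-0.0016,0,0],[-0.031,-0.0016,0,0]],
])

```text
time: 1.45
ee_pos: [0.2885, 0.3605, 0.2313]
tcp_rot: [180.0, -0.0, 117.8]
wrist_force: [0.3, 0.3, 0.1]
opening: 0.0851
grasp_force: 0.0
```

Call:
play_rows([
  [[-0.031,-0.0016,0,0],[-0.031,-0.0016,0,0],[-0.031,-0.0016,0,0],[-0.031,-0.0016,0,0],[-0.031,-0.0016,0,0]],
])

```text
time: 1.87
ee_pos: [0.3536, 0.2195, 0.2315]
tcp_rot: [180.0, -0.0, 117.8]
wrist_force: [0.2, 0.3, 1.0]
opening: 0.0852
grasp_force: 0.0
```

Call:
play_rows([
  [[-0.031,-0.0016,0,0],[-0.031,-0.0016,0,0],[-0.031,-0.0016,0,0],[-0.031,-0.0016,0,0],[-0.031,-0.0016,0,0]],
])

```text
time: 2.28
ee_pos: [0.4187, 0.0784, 0.2315]
tcp_rot: [180.0, 0.0, 117.8]
wrist_force: [-0.8, 0.4, -0.9]
opening: 0.0856
grasp_force: 0.0
```

Call:
play_rows([
  [[-0.031,-0.0016,0.01,0],[-0.031,-0.0016,0.01,0],[-0.031,-0.0016,0.01,0],[-0.031,-0.0016,0.01,0],[-0.031,-0.0016,0.01,0]],
])

```text
time: 2.7
ee_pos: [0.4838, -0.0626, 0.181]
tcp_rot: [180.0, 0.0, 117.8]
wrist_force: [1.3, 0.9, -0.0]
opening: 0.0853
grasp_force: 0.0
```

Call:
play_rows([
  [[-0.031,-0.0016,0.01,0],[-0.031,-0.0016,0.01,0],[-0.031,-0.0016,0.01,0],[-0.031,-0.0016,0.01,0],[-0.031,-0.0016,0.01,0]],
])

```text
time: 3.12
ee_pos: [0.5489, -0.2035, 0.1308]
tcp_rot: [180.0, 0.0, 117.8]
wrist_force: [-0.2, 0.5, 1.1]
opening: 0.0856
grasp_force: 0.0
```

Call:
play_rows([
  [[0,0,0,0],[0,0,0,0],[0,0,0,0],[0,0,0,0],[0,0,0,0]],
])

```text
time: 3.53
ee_pos: [0.5486, -0.201, 0.1321]
tcp_rot: [180.0, 0.0, 117.8]
wrist_force: [-0.5, -0.5, -0.2]
opening: 0.0851
grasp_force: 0.0
```

```bash
python3 -c "
from h import *
plan([.5514,-.2038,.012],117.74)"
```

```text
t 3.5333 pos [ 0.5486 -0.201   0.1321] rot [1.7995e+02 4.0000e-02 1.1782e+02] toolshift [-0.0037  0.0011  0.1201] turn rad 0.0014
F [-0.54 -0.49 -0.22] T [ 0.056  0.037 -0.046] open 0.0851 grasp 0.0
```

Call:
play_rows([
  [[-0.0037,0.0011,0.014,0],[0,0,0.014,0],[0,0,0.014,0],[0,0,0.014,0],[0,0,0.014,0]],
])

```text
time: 3.95
ee_pos: [0.5514, -0.2038, 0.0615]
tcp_rot: [180.0, 0.1, 117.8]
wrist_force: [-0.1, 0.1, 0.2]
opening: 0.0857
grasp_force: 0.0
```

Call:
play_rows([
  [[0,0,0.014,0],[0,0,0.014,0],[0,0,0.012,0],[0,0,0.01,0],[0,0,0,0]],
])

```text
time: 4.37
ee_pos: [0.5503, -0.2038, 0.0094]
tcp_rot: [-179.9, -0.1, 117.8]
wrist_force: [-0.2, 0.7, 0.7]
opening: 0.0853
grasp_force: 0.0
```

Call:
play_rows([
  [[0,0,0,0],[0,0,0,0],[0,0,0,0],[0,0,0,0],[0,0,0,0]],
], gripper=0.02, squeeze=60)

```text
time: 4.78
ee_pos: [0.5518, -0.2048, 0.0123]
tcp_rot: [179.9, 0.1, 117.7]
wrist_force: [2.3, -1.7, -0.7]
opening: 0.0289
grasp_force: 59.8
```

Call:
play_rows([
  [[0,0,0,0],[0,0,0,0],[0,0,0,0],[0,0,0,0],[0,0,0,0]],
])

```text
time: 5.2
ee_pos: [0.5517, -0.2048, 0.0121]
tcp_rot: [179.9, 0.1, 117.7]
wrist_force: [-0.5, -0.0, 5.7]
opening: 0.0297
grasp_force: 60.9
```

Call:
play_rows([
  [[0,0,-0.01,0],[0,0,-0.02,0],[0,0,-0.03,0],[0,0,-0.03,0],[0,0,-0.02,0]],
])

```text
time: 5.62
ee_pos: [0.5515, -0.2047, 0.1245]
tcp_rot: [179.9, 0.1, 117.7]
wrist_force: [0.1, -0.3, -0.5]
opening: 0.0294
grasp_force: 60.1
```

Call:
play_rows([
  [[0,0,0,0.1],[0,0,0,0.11],[0,0,0,0.11],[0,0,0,0.09],[0,0,0,0]],
])

```text
time: 6.03
ee_pos: [0.551, -0.2045, 0.1216]
tcp_rot: [-180.0, -0.0, 94.0]
wrist_force: [-0.8, -0.1, -1.4]
opening: 0.0296
grasp_force: 60.0
```

```bash
python3 - <<'E'
from h import *
plan([.562,.197,.13],117.74-27.74+4.15,16)
c=bot.camera("side");a=c["img"]; c=bot.camera("top");b=c["img"]
cv2.imwrite("pics/lift.png",np.hstack([cv2.resize(a[170:270,200:320],None,fx=3,fy=3),cv2.resize(b[150:250,240:340],None,fx=3,fy=3)]))
E
```

```text
t 6.0333 pos [ 0.551  -0.2045  0.1216] rot [-1.7998e+02 -1.0000e-02  9.4020e+01] toolshift [ 0.3998  0.0391 -0.0084] turn rad -0.0023
per row [ 0.025   0.0024 -0.0005]
F [-0.82 -0.07 -1.4 ] T [ 0.033  0.014 -0.065] open 0.0296 grasp 60.02988338470459
```

View pics/lift.png

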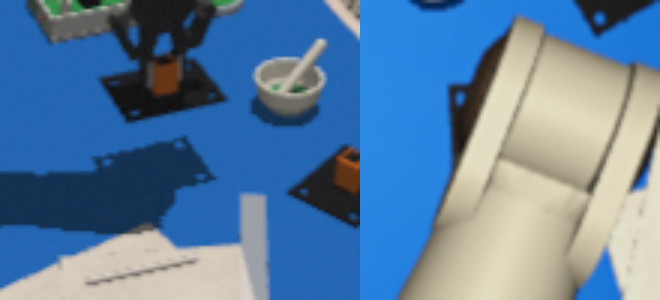

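The side crop shows the plate held level in the gripper, clear of the bench. Next I carry it over the housing.

Call:
play_rows([
  [[0.015,0.0014,0,0],[0.025,0.0024,0,0],[0.028,0.0028,0,0],[0.028,0.0028,0,0],[0.028,0.0028,0,0]],
])

```text
time: 6.55
ee_pos: [0.5538, -0.0783, 0.1214]
tcp_rot: [-180.0, -0.0, 94.4]
wrist_force: [0.7, -0.4, -1.1]
opening: 0.0291
grasp_force: 60.0
```

Call:
play_rows([
  [[0.028,0.0028,0,0],[0.028,0.0028,0,0],[0.028,0.0028,0,0],[0.028,0.0028,0,0],[0.028,0.0028,0,0]],
])

```text
time: 6.97
ee_pos: [0.5573, 0.0626, 0.1215]
tcp_rot: [180.0, -0.0, 94.4]
wrist_force: [0.8, 0.2, -0.8]
opening: 0.0292
grasp_force: 60.0
```

Call:
play_rows([
  [[0.028,0.0028,0,0],[0.028,0.0028,0,0],[0.028,0.0028,0,0],[0.02,0.002,0,0],[0.014,0.0012,0,0]],
])

```text
time: 7.38
ee_pos: [0.56, 0.1817, 0.1213]
tcp_rot: [-180.0, -0.0, 94.5]
wrist_force: [0.4, 0.1, -1.8]
opening: 0.0292
grasp_force: 60.0
```

Call:
play_rows([
  [[0,0,0,0],[0,0,0,0],[0,0,0,0],[0,0,0,0],[0,0,0,0]],
])

```text
time: 7.8
ee_pos: [0.5607, 0.1782, 0.1214]
tcp_rot: [180.0, 0.0, 94.2]
wrist_force: [-0.0, 0.1, -1.3]
opening: 0.0295
grasp_force: 60.0
```

```bash
python3 - <<'E'
from h import *
plan([.562,.197,.1],94.15)
c=bot.camera("side");a=c["img"]; c=bot.camera("top");b=c["img"]
cv2.imwrite("pics/over.png",np.hstack([cv2.resize(a[110:210,180:280],None,fx=4,fy=4,interpolation=cv2.INTER_CUBIC),cv2.resize(b[145:245,115:215],None,fx=4,fy=4,interpolation=cv2.INTER_CUBIC)]))
E
```

```text
t 7.8 pos [0.5607 0.1782 0.1214] rot [179.99   0.    94.19] toolshift [0.0186 0.0027 0.0214] turn rad 0.0008
F [-0.    0.15 -1.26] T [-0.019 -0.051  0.009] open 0.0295 grasp 60.033252239227295
```

View pics/over.png

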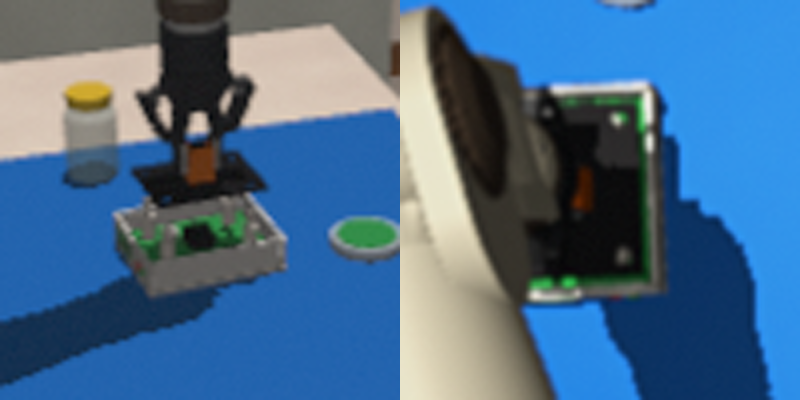

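Side crop: the plate is level above the housing, still about 19 mm short in tool x. In the top crop, two plate holes are visible at (619,118) and (624,255).

Call:
play_rows([
  [[0.006,0.001,0.005,0],[0.006,0.001,0.007,0],[0.0066,0.0007,0.007,0],[0,0,0.005,0],[0,0,0.003,0]],
])

```text
time: 8.32
ee_pos: [0.5613, 0.1983, 0.0927]
tcp_rot: [-179.9, 0.0, 94.3]
wrist_force: [0.3, 0.0, -1.4]
opening: 0.0291
grasp_force: 60.0
```

Call:
play_rows([
  [[0,0,0,0],[0,0,0,0],[0,0,0,0],[0,0,0,0],[0,0,0,0]],
])

```text
time: 8.73
ee_pos: [0.5621, 0.1978, 0.0947]
tcp_rot: [180.0, -0.0, 94.2]
wrist_force: [1.1, -0.3, -0.7]
opening: 0.0293
grasp_force: 60.0
```

```bash
python3 - <<'E'
from h import *
plan([.562,.197,.1],94.15)
o=bot.get_obs(); z=o["ee_pos"][2]-.0121
a=np.radians(4.15); Rm=np.array([[np.cos(a),-np.sin(a)],[np.sin(a),np.cos(a)]])
H=np.array([[x,y] for x in(-.05,.05) for y in(-.036,.036)])@Rm.T+[.562,.197]
Cn=np.array([[x,y] for x,y in((-.065,-.05),(-.065,.05),(.065,.05),(.065,-.05))])@Rm.T+[.562,.197]
out=[]
for n,(x0,y0) in(("side",(190,115)),("top",(130,150))):
    c=bot.camera(n); s=5; im=cv2.resize(c["img"][y0:y0+80,x0:x0+80],None,fx=s,fy=s,interpolation=cv2.INTER_CUBIC)
    f=lambda P,zz:((proj(c,np.c_[P,np.full(len(P),zz)])-[x0,y0]+.5)*s).round().astype(int)
    cv2.polylines(im,[f(Cn,z+.004)],True,(0,255,255),1)
    for p in f(H,z+.004): cv2.circle(im,tuple(map(int,p)),3,(0,0,255),1)
    out.append(im)
cv2.imwrite("pics/chk.png",np.hstack(out))
E
```

```text
t 8.7333 pos [0.5621 0.1978 0.0947] rot [ 1.7997e+02 -1.0000e-02  9.4240e+01] toolshift [-0.0008 -0.0001 -0.0053] turn rad 0.0016
F [ 1.06 -0.28 -0.7 ] T [-0.054  0.015  0.006] open 0.0293 grasp 60.03248691558838
```

View pics/chk.png

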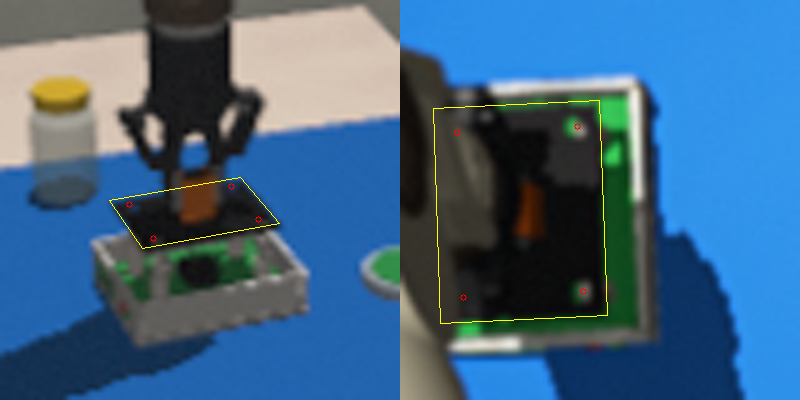

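The overlay matches in both views. The plate edges fall on the yellow outline, and the holes at (577,127) and (583,291) show the white standoffs inside. I shift 1 mm and start down.

Call:
play_rows([
  [[-0.001,0,0.003,0],[0,0,0.003,0],[0,0,0.003,0],[0,0,0.002,0],[0,0,0.001,0]],
])

```text
time: 9.25
ee_pos: [0.5618, 0.1968, 0.0817]
tcp_rot: [-180.0, 0.0, 94.2]
wrist_force: [-0.5, 0.2, -0.8]
opening: 0.0288
grasp_force: 60.0
```

Call:
play_rows([
  [[0,0,0.001,0],[0,0,0.001,0],[0,0,0.001,0],[0,0,0.001,0],[0,0,0.001,0]],
])

```text
time: 9.67
ee_pos: [0.5625, 0.197, 0.0776]
tcp_rot: [179.9, -0.0, 94.2]
wrist_force: [2.4, 0.0, 0.6]
opening: 0.0292
grasp_force: 60.3
```

Call:
play_rows([
  [[0,0,0.001,0],[0,0,0.001,0],[0,0,0,0],[0,0,0,0],[0,0,0,0]],
])

```text
time: 10.08
ee_pos: [0.5626, 0.197, 0.0755]
tcp_rot: [179.9, -0.0, 94.2]
wrist_force: [5.1, 0.3, -0.0]
opening: 0.029
grasp_force: 60.2
```

```bash
python3 -c "
from h import *
plan([.562,.197,.06],94.15)"
```

```text
t 10.0833 pos [0.5626 0.197  0.0755] rot [ 1.7992e+02 -1.0000e-02  9.4240e+01] toolshift [ 0.     -0.0006  0.0155] turn rad 0.0017
F [ 5.09  0.25 -0.  ] T [ 0.132 -1.253  0.007] open 0.029 grasp 60.21273851394653
```

Call:
play_rows([
  [[0,0.0005,0,0],[0,0.0005,0,0],[0,0,0,0],[0,0,0,0],[0,0,0,0]],
])

```text
time: 10.5
ee_pos: [0.563, 0.197, 0.0753]
tcp_rot: [-180.0, -0.0, 94.3]
wrist_force: [3.8, 0.8, -0.3]
opening: 0.0297
grasp_force: 60.3
```

Call:
play_rows([
  [[0,0.0008,0,0],[0,0.0008,0,0],[0,0,0,0],[0,0,0,0],[0,0,0,0]],
])

```text
time: 10.92
ee_pos: [0.5641, 0.197, 0.0749]
tcp_rot: [-179.9, 0.0, 94.3]
wrist_force: [-1.8, -0.7, -1.7]
opening: 0.0294
grasp_force: 60.0
```

Call:
play_rows([
  [[0,-0.0004,0.001,0],[0,0,0.001,0],[0,0,0.001,0],[0,0,0.0,0],[0,0,0,0]],
])

```text
time: 11.33
ee_pos: [0.5639, 0.1971, 0.0723]
tcp_rot: [-180.0, -0.0, 94.3]
wrist_force: [-2.0, -0.5, 1.3]
opening: 0.0297
grasp_force: 60.5
```

Call:
play_rows([
  [[0,0,0.001,0],[0,0,0.001,0],[0,0,0.001,0],[0,0,0.0,0],[0,0,0,0]],
])

```text
time: 11.75
ee_pos: [0.5643, 0.1971, 0.0696]
tcp_rot: [180.0, -0.0, 94.3]
wrist_force: [-2.9, 0.2, 5.3]
opening: 0.0293
grasp_force: 60.8
```

```bash
python3 -c "
from h import *
plan([.5637,.197,.06],94.15)"
```

```text
t 11.75 pos [0.5643 0.1971 0.0696] rot [ 1.7997e+02 -1.0000e-02  9.4250e+01] toolshift [-0.0001 -0.0007  0.0096] turn rad 0.0018
F [-2.9   0.23  5.33] T [-0.053  0.548  0.009] open 0.0293 grasp 60.818079113960266
```

Call:
play_rows([
  [[0,-0.0005,0.001,0],[0,0,0.001,0],[0,0,0.001,0],[0,0,0.0,0],[0,0,0,0]],
])

```text
time: 12.17
ee_pos: [0.5642, 0.1972, 0.0671]
tcp_rot: [179.9, -0.0, 94.2]
wrist_force: [-2.2, 1.4, 7.1]
opening: 0.029
grasp_force: 61.1
```

Call:
play_rows([
  [[0,0,0.001,0],[0,0,0.001,0],[0,0,0.0,0],[0,0,0.0,0],[0,0,0,0]],
])

```text
time: 12.58
ee_pos: [0.564, 0.1971, 0.0644]
tcp_rot: [180.0, -0.0, 94.2]
wrist_force: [-1.1, 0.8, 3.2]
opening: 0.0294
grasp_force: 60.7
```

```bash
python3 -c "
from h import *
plan([.5637,.197,.06],94.15)"
```

```text
t 12.5833 pos [0.564  0.1971 0.0644] rot [ 1.7996e+02 -1.0000e-02  9.4250e+01] toolshift [-0.0001 -0.0003  0.0044] turn rad 0.0017
F [-1.07  0.81  3.21] T [ 0.114  0.127 -0.006] open 0.0294 grasp 60.664780139923096
```

Call:
play_rows([
  [[0,0,0.0007,0],[0,0,0.0007,0],[0,0,0.0006,0],[0,0,0.0,0],[0,0,0,0]],
])

```text
time: 13.0
ee_pos: [0.5635, 0.1969, 0.0617]
tcp_rot: [-180.0, 0.0, 94.2]
wrist_force: [0.1, 1.4, -8.9]
opening: 0.0293
grasp_force: 59.7
```

Call:
play_rows([
  [[0,0,0.0005,0],[0,0,0.0005,0],[0,0,0.0,0],[0,0,0.0,0],[0,0,0,0]],
])

```text
time: 13.42
ee_pos: [0.5635, 0.1969, 0.061]
tcp_rot: [-180.0, 0.0, 94.3]
wrist_force: [-0.4, 0.2, -3.8]
opening: 0.0287
grasp_force: 60.8
```

Call:
play_rows([
  [[0,0,0.0004,0],[0,0,0.0003,0],[0,0,0.0,0],[0,0,0.0,0],[0,0,0,0]],
])

```text
time: 13.83
ee_pos: [0.5638, 0.1971, 0.0607]
tcp_rot: [180.0, -0.0, 94.3]
wrist_force: [-0.1, -0.7, -1.3]
opening: 0.0292
grasp_force: 61.0
```

```bash
python3 -c "
from h import *
plan([.5637,.197,.06],94.15)"
```

```text
t 13.8333 pos [0.5638 0.1971 0.0607] rot [ 1.7999e+02 -1.0000e-02  9.4250e+01] toolshift [-0.0001 -0.0001  0.0007] turn rad 0.0018
F [-0.14 -0.66 -1.26] T [-0.014 -0.018 -0.018] open 0.0292 grasp 60.96290588378906
```

Call:
play_rows([
  [[0,0,0.0004,0],[0,0,0.0004,0],[0,0,0.0,0],[0,0,0.0,0],[0,0,0,0]],
])

```text
time: 14.25
ee_pos: [0.5638, 0.1971, 0.0604]
tcp_rot: [180.0, -0.0, 94.3]
wrist_force: [-2.5, -0.6, 5.4]
opening: 0.0292
grasp_force: 61.8
```

Call:
play_rows([
  [[0,0,0.0004,0],[0,0,0.0004,0],[0,0,0.0,0],[0,0,0.0,0],[0,0,0,0]],
])

```text
time: 14.67
ee_pos: [0.5638, 0.1971, 0.0604]
tcp_rot: [179.9, -0.0, 94.3]
wrist_force: [-4.9, -1.5, 11.3]
opening: 0.0294
grasp_force: 62.6
```

Call:
play_rows([
  [[0,0,0.0004,0],[0,0,0.0002,0],[0,0,0.0,0],[0,0,0.0,0],[0,0,0,0]],
])

```text
time: 15.08
ee_pos: [0.5638, 0.1971, 0.0604]
tcp_rot: [179.9, -0.0, 94.3]
wrist_force: [-6.7, -2.0, 15.3]
opening: 0.0292
grasp_force: 63.1
```

```bash
python3 -c "
from h import *
plan([.5637,.197,.06],94.15)"
```

```text
t 15.0833 pos [0.5638 0.1971 0.0604] rot [ 1.7991e+02 -3.0000e-02  9.4250e+01] toolshift [-0.0001 -0.0002  0.0004] turn rad 0.0018
F [-6.72 -1.95 15.34] T [-0.483  1.457  0.051] open 0.0292 grasp 63.12523663043976
```

Rigid contact at about 16 N, and the plate isn't moving any further. I relax the pressure, release and rise.

Call:
play_rows([
  [[0,0,-0.0008,0],[0,0,-0.0008,0],[0,0,-0.0004,0],[0,0,0,0],[0,0,0,0]],
])

```text
time: 15.5
ee_pos: [0.5638, 0.1971, 0.0604]
tcp_rot: [180.0, -0.0, 94.3]
wrist_force: [-1.1, 0.1, 2.6]
opening: 0.0293
grasp_force: 61.6
```

Call:
play_rows([
  [[0,0,0,0],[0,0,0,0],[0,0,0,0],[0,0,0,0],[0,0,0,0]],
], gripper=0.0854)

```text
time: 15.92
ee_pos: [0.5636, 0.197, 0.0602]
tcp_rot: [-180.0, 0.0, 94.2]
wrist_force: [-1.1, 0.8, 0.1]
opening: 0.0854
grasp_force: 0.0
```

Call:
play_rows([
  [[0,0,0,0],[0,0,-0.005,0],[0,0,-0.015,0],[0,0,-0.02,0],[0,0,-0.02,0]],
])

```text
time: 16.33
ee_pos: [0.5633, 0.1969, 0.1211]
tcp_rot: [-180.0, 0.0, 94.2]
wrist_force: [-0.4, 0.4, 0.0]
opening: 0.0856
grasp_force: 0.0
```

Call:
play_rows([
  [[-0.03,0,-0.03,0],[-0.035,0,-0.03,0],[-0.035,0,-0.02,0],[-0.035,0,0,0],[-0.035,0,0,0]],
])

```text
time: 16.75
ee_pos: [0.5766, 0.03, 0.1994]
tcp_rot: [179.8, 0.0, 94.3]
wrist_force: [0.2, 0.4, 0.2]
opening: 0.0854
grasp_force: 0.0
```

Call:
play_rows([
  [[-0.035,0,0,0],[-0.035,0,0,0],[-0.03,0,0,0],[-0.02,0,0,0],[0,0,0,0]],
])

```text
time: 17.17
ee_pos: [0.5849, -0.0919, 0.1972]
tcp_rot: [180.0, 0.0, 94.0]
wrist_force: [-0.4, -0.6, -0.7]
opening: 0.0853
grasp_force: 0.0
```

```bash
python3 - <<'E'
from h import *
out=[]
for n,(x0,y0) in(("side",(190,125)),("top",(120,155))):
    c=bot.camera(n); s=5
    out.append(cv2.resize(c["img"][y0:y0+80,x0:x0+80],None,fx=s,fy=s,interpolation=cv2.INTER_CUBIC))
cv2.imwrite("pics/fin.png",np.hstack(out))
E
```

```text
(no output)
```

View pics/fin.png

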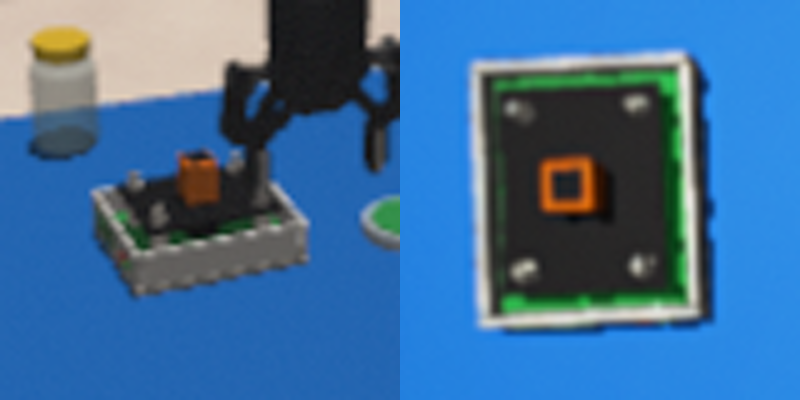

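The final views show the plate lying level in the housing. All four standoffs, at (519,110), (636,103), (523,270) and (643,263), come up through the holes. The travel from first touch to the stop was about 14 mm, as expected.

```bash
python3 -c "
from h import *
print(bot.job_done())"
```

```text
the job is handed in; nothing more can be done
None
```

The cover plate is on the four standoffs and sits fully home, judging by the force, the 14 mm of travel and the final pictures. It stayed level, the peak force I read was about 16 N, and I let go and handed the job in at about 17 s; the hand-in returned no verdict.

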